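# Move the battery pack from its charger to the machine's power base

### The arm

A 6-joint arm with a two-finger parallel gripper is mounted at the origin on a cart in front of the work surface, level with it; the furniture and walls round the work are solid. World frame = base frame: x ahead of the robot, y to its left, z up, the work surface at z = 0. Lengths are in m, angles in degrees, forces in N, time in s.
With the tool pointing down it reaches from about 0.275 to 0.725 m from the base axis. Payload 15.9 kg.
Tool frame: the origin (TCP) lies at the very end of the fingers, on their centre line; the grasp point (between the pads) lies 19 mm behind it (env.pinch_z is the distance from the TCP to the grasp point, in m); z points along the fingers, x is the direction in which the jaws open and shut, and the axes are right-handed (so a half turn about z gives the same grasp; the last joint's range is limited). The gripper opens to 85 mm and grips with 20 to 120 N. Pads are 22 mm wide; open, the fingers measure 114 mm over their backs; the gripper's body (76 mm by 85 mm) begins 54 mm behind the grasp point. The pads swing forward as they close: fully open they stand 13 mm farther back than shut.
Start: joints at [68.411, 12.198, -1.971, 75.831, 0, 90], TCP at [0.184, 0.465, 0.231] pointing down, gripper open.
Joint ranges: [-170.91, 170.91], [-42.67, 98.43], [-65.05, 77.54], [-120.47, 116.71], [-90, 82.35], [-180, 180]. Speed limits (degrees/s): [108.29, 108.29, 136.94, 147.25, 180, 180].

### API

Orientations are given as [roll, pitch, yaw] about the fixed x, y, z axes, in that order (R = Rz(yaw) Ry(pitch) Rx(roll)).
In Python, from rig import status, optics, env gives the robot as it stands.
- The arm moves only by the tool step_arm, never from a script. Its argument "motion" is a list that holds one entry, the list of rows, each a list of 7 numbers: the gripper command: -1 is shut, 1 is fully open, values between are in proportion, then the shift along the tool's x, y, z in mm, then the turn, a rotation vector about the tool's x, y, z in units of 8 degrees (1.0 is 8 degrees). A call has 1 to 5 rows; each row shifts and turns the commanded pose from where the row before left it, along the tool's axes as they then stand; what a row does not reach is not made up. A row lasts 1/8 s, in which the tool goes at most 62.5 mm and 10.7 degrees, less where a joint would pass 70% of its speed; a pose out of reach is approached as far as the arm can. A call is refused whole if a number of a shift passes 62.5 or a number of a turn 1, either way. A call with a gripper value outside its range is refused whole. The fingers move at their own pace and stop on an object; "squeeze" is the grip in N (left out, the last holds). Time passes only in rows, so rows that do not move let the fingers close. It gives the time, the measured TCP pose, the force and the opening at its end, in the units of the state.
- status.observe(): the state, without advancing time (a new reading comes with each control period).
- optics.capture(name): name is "scene" or "top" or "wrist"; returns (picture, depth): 384x512x3 uint8, red, green, blue; 384x512 float32, m along the optical axis (not along the pixel's ray), 0 where there is no reading.
- optics.get_calibration(name): a dict with "K" (3x3 intrinsics, pixels), "D" ([k1, k2, p1, p2, k3] as OpenCV has them; the pictures are not rectified), "T" (4x4, takes a point from camera to world coordinates). Camera axes: x right, y down, z forward; pixel columns grow to the right and rows downward; lengths in m; the calibration is good to about 2 mm. A picture is of the moment at which its call begins: read the wrist's pose just before it. get_calibration takes no time and is no camera call; for the wrist camera it gives the pose at the moment of the call.
- env.job_done(): hands the job in, once; it reports no verdict.
The state is a dict: "time": time; "qpos": joint angles; "qd": joint speeds; "joint_torque": joint torques, N m; "eef_pos": TCP position; "orientation": TCP orientation; "wrist_force": force on the tool from outside, world axes, zero at the start; "moment": the same for the moment, N m; "grip_width": opening from 0.0 (shut) to 1.0 (fully open).
Only numpy, scipy, OpenCV 4.12 (cv2) and the standard library are available. Lean on these libraries where they do the work, as an engineer would, in place of code of your own. Each camera call takes 0.05 s, during which the arm holds its last target.

### The job

Take the orange battery pack out of the black charger: press the charger's red release button so that its catch lets go, then slide the pack out of the dovetail and lift it clear. Slide it into the dovetail of the blue power base, the same way round, until it is fully home and the catch has clicked shut behind it, and let go. Push gently, never ram or force it, and leave the two ink bottles and the jar where they stand.

Things in the scene. Friction and masses are not known exactly. Their poses are not given: they have to be found in the camera images.
- pack: Loose orange battery pack, about 0.25 kg, 60 (x) x 50 (y) x 56 (z) mm. Origin: centre of its underside; z up, +x = direction in which it is slid in. Bottom 8 mm: grey dovetail foot, 50 mm wide below and 41 mm at 8 mm height, flanks 30 degrees from vertical. Starts latched in the charger.
- pack_grip (a point): Centre of the pack's orange case (36 mm above its underside), axes as the pack's. The case is 60 x 34 mm, from 8 to 56 mm above the underside, ribbed; grip it across the 34 mm (along y).
- pack_bar (a point): Lower edge of the pack's rear end, 2.5 mm above the underside: the steel latch bar (5 mm long in x, 22 mm wide). It closes the rear of a 22 mm wide groove along the foot; the groove passes freely over the catch's tooth, only the bar has to ride over it.
- charger: Fixed black charging dock. Origin: on the work surface under the track; z up, +x = direction in which a pack is slid in (open at the -x end). Bed x -79 to +63 mm, 76 mm wide, top 12 mm above the origin. Latched, the pack's origin is at x +10, y 0, z 12 mm. An end stop 30 mm above the bed, with two black rubber buffers, stands 1.5 mm beyond the latched pack's front end.
- charger_rails (a point): Front end of the charger's two grey undercut rails, at their top (20.5 mm above the work surface), mid-track; axes as the charger's. From here they run 60 mm in +x, outer faces at y +-37 mm, with about 1.2 mm play for the foot on each side. Flared guides reach 14 mm out in -x from here.
- charger_mouth (a point): Point on the charger's bed, mid-track, 64 mm in -x of its origin. A pack with its origin here or farther out is clear of the rails: only here can it be lifted out. A plunger in the end stop pushes the pack outwards (5 N latched, 1.5 N after 12 mm): with the catch down the pack pops out about 10 mm and then sits loose in the rails.
- charger_button (a point): Centre of the top of the charger's red release button (26 x 24 mm), 28 mm above the work surface, 62 mm to the right (-y) of the track. Axes as the charger's. It goes straight down 5.5 mm, taking about 2 to 7 N, and is one piece with the catch's tooth.
- charger_catch (a joint): Charger's catch and button, m: 0 = up (tooth 6 mm above the bed), 0.0055 = button fully down (tooth about level with the bed).
- receiver: Fixed blue power base, aluminium rails; shape, axes and sizes as the charger. BUT its end stop, plunger, catch and button are one unit clamped up to 5 mm farther in or out (not measured): the pack latches with its origin at x +5 to +15 mm, y 0, z 12 mm. Feel for it: up to about 10 N while the bar rides over the tooth, the click, then the buffer 1.5 mm on.
- receiver_rails (a point): Front end of the power base's rails, as point charger_rails on the charger. Rails and tooth are smooth (friction about 0.15).
- receiver_mouth (a point): Point on the power base's bed, mid-track, 64 mm in -x of its origin: a pack can be set down on the bed with its origin here (axes parallel), clear of the rails and guides, and then slid in +x.
- receiver_catch (a joint): Power base's catch, m: 0 = up, 0.002 or more while the pack's latch bar rides over the tooth (last 15 mm or so before home); snaps back to 0 when the pack is latched.
- ink_amber: Bystander: black ink bottle with amber label and light blue cap, 29 mm wide, 86 mm high. Origin: centre of its underside.
- ink_orange: Bystander: white ink bottle with orange label and black and white cap, 29 mm wide, 96 mm high. Origin: centre of its underside.
- jar_balm: Bystander: cream-coloured jar with green lid, 59 mm wide, 50 mm high. Origin: centre of its underside.
- receiver_buffer (a joint): Compression of the rubber buffers on the power base's end stop, m: 0 = not touched, 10 N per mm (on top of the plunger's 5 N). Gently means that it stays under 1.4 mm, 14 N.

How it is judged:
By the outcome, as a careful person would: the job done as asked, in the order asked, and still so for the second after the job is handed in, with the robot touching nothing.
It also fails if it takes over 54 s, if anything falls off the work surface, if the arm or the gripper's body presses on something with over 40 N, if the wrist force passes 120 N, or if a joint passes its speed limit or range.

## Working session

There is one attempt and no reset: what is moved stays moved. The work goes in short steps, Python scripts to look and compute and a tool call to move; the robot and the scene stay as the last step left them, time stands still between calls to the robot, and variables do not carry over. Pictures are saved under pics/ and viewed, and the job is handed in when it is done.

Besides the shell and the picture viewer there is one more tool, called after "Request:" by a JSON object that holds its "op" and its "data", one argument or row to a line. step_arm: Moves the arm, as the interface text tells. Its arguments: {"type":"object","properties":{"motion":{"type":"array"},"squeeze":{"type":"number"}},"required":["motion"]}

```bash
ls; mkdir -p pics
python3 - <<'E'
from rig import status, optics, env
import cv2
print(status.observe(), env.pinch_z)
for n in ("scene","top"):
    p,d=optics.capture(n); c=optics.get_calibration(n)
    cv2.imwrite(f"pics/{n}0.png",p[:,:,::-1]); 
    import numpy as np
    np.savez(f"{n}0.npz",p=p,d=d,K=c["K"],D=c["D"],T=c["T"])
    print(n,c)
E
```

```text
pics
{'time': 0.0, 'qpos': array([ 6.84109183e+01,  1.22256497e+01, -2.00922813e+00,  7.58309978e+01,
        1.81932225e-03,  9.00005268e+01]), 'qd': array([ 0.00759345, -0.02807851, -0.08499544, -0.04012704,  0.08863818,
        0.10584599]), 'joint_torque': array([-2.66760660e-03, -6.86160421e+01,  4.87123525e+01,  1.73668144e-02,
       -4.63160245e-05,  5.04007332e-06]), 'eef_pos': array([0.18383697, 0.46460505, 0.23080194]), 'orientation': array([-1.79998181e+02,  6.58757279e-02,  6.84103915e+01]), 'wrist_force': array([-0.35567934, -0.08581574,  0.09410176]), 'moment': array([ 0.00635587,  0.00468475, -0.03013747]), 'grip_width': 0.9990865782964281} 0.0187
scene {'K': array([[431.26858783,   0.        , 254.14553674],
       [  0.        , 431.26858783, 194.61656126],
       [  0.        ,   0.        ,   1.        ]]), 'D': array([-0.06231245,  0.        ,  0.        ,  0.        ,  0.        ]), 'T': array([[ 0.62494565, -0.56241236,  0.54141968,  0.07859723],
       [-0.78065715, -0.45392004,  0.42957074, -0.58984815],
       [ 0.00416535, -0.6911215 , -0.72272659,  0.73565789],
       [ 0.        ,  0.        ,  0.        ,  1.        ]])}
top {'K': array([[350.736526  ,   0.        , 260.16271822],
       [  0.        , 350.736526  , 192.14792911],
       [  0.        ,   0.        ,   1.        ]]), 'D': array([0.01568101, 0.        , 0.        , 0.        , 0.        ]), 'T': array([[-0.0231847 , -0.98455665,  0.17352428,  0.43710978],
       [-0.99964919,  0.02505411,  0.0085903 , -0.15748656],
       [-0.01280513, -0.17326424, -0.98479213,  0.90959428],
       [ 0.        ,  0.        ,  0.        ,  1.        ]])}
```

View pics/scene0.png

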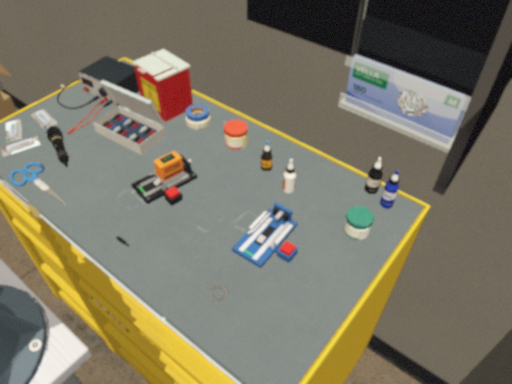

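View pics/top0.png

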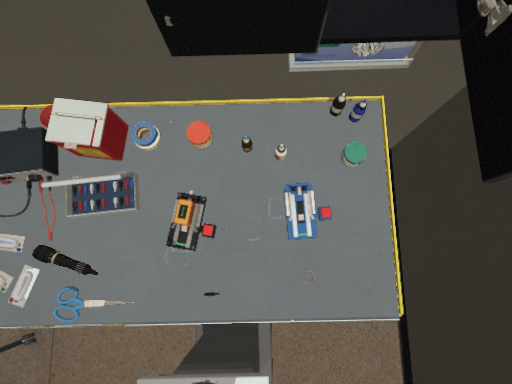

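The top view shows the charger with the orange pack around (187,220) and its button at (208,230). The power base is around (301,210) with its button at (325,212). Next I'll get rough poses, then refine with the wrist camera.

```bash
cat > h.py <<'E'
import numpy as np, cv2
def ray(c,uv,z):
    uv=np.asarray(uv,float).reshape(-1,1,2)
    n=cv2.undistortPoints(uv,np.array(c["K"]),np.array(c["D"])).reshape(-1,2)
    T=np.array(c["T"]); d=np.c_[n,np.ones(len(n))]@T[:3,:3].T; o=T[:3,3]
    return o+d*((z-o[2])/d[:,2])[:,None]
def proj(c,P):
    T=np.linalg.inv(np.array(c["T"])); P=np.asarray(P,float).reshape(-1,3)
    rv=cv2.Rodrigues(T[:3,:3])[0]
    return cv2.projectPoints(P,rv,T[:3,3],np.array(c["K"]),np.array(c["D"]))[0].reshape(-1,2)
def redmask(p):
    h=cv2.cvtColor(p,cv2.COLOR_RGB2HSV); H,S,V=cv2.split(h)
    return (((H<6)|(H>172))&(S>150)&(V>90)).astype(np.uint8)*255
def blobs(m,amin=20):
    n,l,s,c=cv2.connectedComponentsWithStats(m)
    return [(s[i,4],c[i].round(1),s[i,:4]) for i in range(1,n) if s[i,4]>=amin]
E
python3 - <<'E'
from h import *
c=dict(np.load("top0.npz")); p=c["p"]
big=cv2.resize(p[170:260,150:350],None,fx=4,fy=4,interpolation=cv2.INTER_CUBIC)
cv2.imwrite("pics/topcrop.png",big[:,:,::-1])
for b in blobs(redmask(p)): print(b, ray(c,b[1],0.028).round(3))
for n,uv in dict(chg=(188,222),rec=(301,211),amber=(247,145),white=(281,152),jar=(354,153)).items(): print(n,ray(c,uv,0.03).round(3))
E
```

```text
(np.int32(167), array([ 45.4, 115.5]), array([ 40, 106,  12,  22], dtype=int32)) [[0.814 0.416 0.028]]
(np.int32(984), array([112.5, 136.3]), array([ 77, 108,  51,  52], dtype=int32)) [[0.752 0.235 0.028]]
(np.int32(340), array([198.3, 132.3]), array([187, 121,  24,  23], dtype=int32)) [[0.757 0.009 0.028]]
(np.int32(25), array([ 59.1, 143.7]), array([ 53, 142,  11,   5], dtype=int32)) [[0.735 0.374 0.028]]
(np.int32(32), array([ 74.4, 151.9]), array([ 67, 149,  16,   7], dtype=int32)) [[0.711 0.333 0.028]]
(np.int32(22), array([103. , 186.6]), array([102, 183,   3,   9], dtype=int32)) [[0.617 0.253 0.028]]
(np.int32(21), array([103.4, 203. ]), array([102, 199,   4,   9], dtype=int32)) [[0.575 0.25  0.028]]
(np.int32(24), array([ 80.3, 205.3]), array([ 79, 202,   4,   9], dtype=int32)) [[0.57  0.308 0.028]]
(np.int32(93), array([325.2, 212.3]), array([321, 207,  10,  11], dtype=int32)) [[ 0.537 -0.312  0.028]]
(np.int32(115), array([207.4, 229.6]), array([202, 224,  12,  12], dtype=int32)) [[ 0.5   -0.015  0.028]]
(np.int32(20), array([ 50.1, 235.3]), array([ 49, 232,   3,   8], dtype=int32)) [[0.496 0.378 0.028]]
chg [[0.521 0.033 0.03 ]]
rec [[ 0.541 -0.252  0.03 ]]
amber [[ 0.718 -0.118  0.03 ]]
white [[ 0.697 -0.206  0.03 ]]
jar [[ 0.689 -0.395  0.03 ]]
```

View pics/topcrop.png

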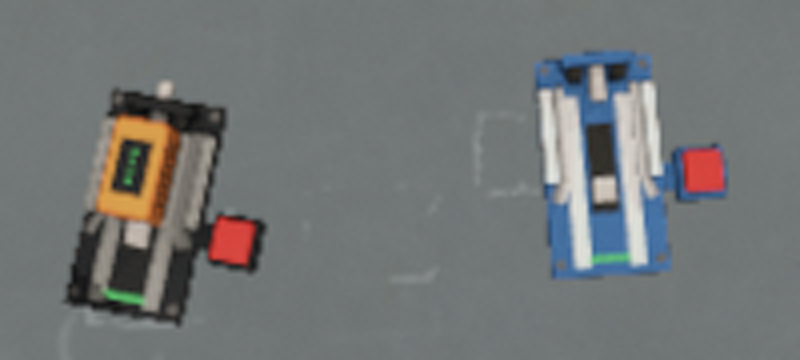

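The charger's +x and the base's +x both point away from the robot, with yaws of about -13° and +4°. Next I'll check how the wrist camera is mounted.

Run:
```python
from h import *
from rig import status, optics
from scipy.spatial.transform import Rotation as R
s=status.observe(); c=optics.get_calibration("wrist")
T=np.eye(4);T[:3,:3]=R.from_euler("xyz",s["orientation"],degrees=True).as_matrix();T[:3,3]=s["eef_pos"]
print((np.linalg.inv(T)@np.array(c["T"])).round(3)); print(c["K"],c["D"]); print(np.array(c["T"]).round(3))
t=dict(np.load("top0.npz"))
# rough edges of charger/receiver on bed plane
f=lambda x,y:(150+x/4,170+y/4)
for n,pts in dict(chg=[(112,92),(225,110),(180,322),(68,302)],rec=[(536,58),(652,54),(668,270),(554,276)]).items():
    q=ray(t,[f(*a) for a in pts],0.012); print(n,q.round(3).tolist())
    m=(q[0]+q[1])/2-(q[2]+q[3])/2; print(np.degrees(np.arctan2(m[1],m[0])), q.mean(0))
```

```text
[[ 1.     0.    -0.001 -0.   ]
 [ 0.     0.95   0.314 -0.08 ]
 [ 0.001 -0.314  0.95  -0.143]
 [ 0.     0.     0.     1.   ]]
[[275.75951885   0.         256.80616598]
 [  0.         275.75951885 190.86725053]
 [  0.           0.           1.        ]] [-0.03828607  0.          0.          0.          0.        ]
[[ 0.368  0.883  0.291  0.109]
 [ 0.93  -0.349 -0.117  0.494]
 [-0.002  0.314 -0.95   0.374]
 [ 0.     0.     0.     1.   ]]
chg [[0.598, 0.064, 0.012], [0.585, -0.009, 0.012], [0.45, 0.019, 0.012], [0.464, 0.09, 0.012]]
-11.210814724694208 [0.52420828 0.04076919 0.012     ]
rec [[0.614, -0.212, 0.012], [0.615, -0.288, 0.012], [0.475, -0.291, 0.012], [0.473, -0.219, 0.012]]
1.9705466005018246 [ 0.544089   -0.25240203  0.012     ]
```

Request:
{"op": "step_arm", "data": {
  "motion": [
    [[1, -23, 40, 0, 0, 0, 0], [1, -23, 40, 0, 0, 0, 0], [1, -23, 40, 0, 0, 0, 0], [1, -23, 40, 0, 0, 0, 0], [1, -23, 40, 0, 0, 0, 0]]
  ]
}}

```text
time: 0.72
eef_pos: [0.3282, 0.283, 0.2311]
orientation: [-180.0, 0.0, 68.4]
wrist_force: [1.8, 0.2, 0.1]
grip_width: 0.998
```

Request:
{"op": "step_arm", "data": {
  "motion": [
    [[1, -23, 40, 0, 0, 0, 0], [1, -23, 40, 0, 0, 0, 0], [1, -23, 40, 5, 0, 0, 0], [1, -23, 40, 20, 0, 0, 0], [1, -23, 40, 20, 0, 0, 0]]
  ]
}}

```text
time: 1.35
eef_pos: [0.472, 0.1025, 0.1857]
orientation: [180.0, -0.0, 68.4]
wrist_force: [1.1, 0.3, -0.3]
grip_width: 0.997
```

Request:
{"op": "step_arm", "data": {
  "motion": [
    [[1, -23, 40, 20, 0, 0, -0.3], [1, -19, 40, 20, 0, 0, -0.7], [1, 0, 0, 15, 0, 0, -0.3], [1, 0, 0, 0, 0, 0, 0], [1, 0, 0, 0, 0, 0, 0]]
  ]
}}

```text
time: 1.98
eef_pos: [0.5315, 0.037, 0.1319]
orientation: [180.0, -0.0, 78.8]
wrist_force: [-0.1, 0.4, 1.0]
grip_width: 1.004
```

```bash
cat > snap.py <<'E'
import sys
from h import *
from rig import status, optics
def snap(name):
    s=status.observe(); c=optics.get_calibration("wrist"); p,d=optics.capture("wrist")
    np.savez(f"{name}.npz",p=p,d=d,K=c["K"],D=c["D"],T=c["T"]); cv2.imwrite(f"pics/{name}.png",p[:,:,::-1])
    for k in ("time","qpos","eef_pos","orientation","wrist_force","grip_width"): print(k,np.round(s[k],4))
if __name__=="__main__": snap(sys.argv[1])
E
python3 snap.py w1
```

```text
time 1.975
qpos [ 3.98200e+00  1.82091e+01 -8.58260e+00  6.31878e+01  1.30000e-03
  1.52004e+01]
eef_pos [0.5315 0.037  0.1319]
orientation [ 1.799805e+02 -6.600000e-03  7.878160e+01]
wrist_force [-0.0593  0.4292  0.9583]
grip_width 1.0039
```

View pics/w1.png

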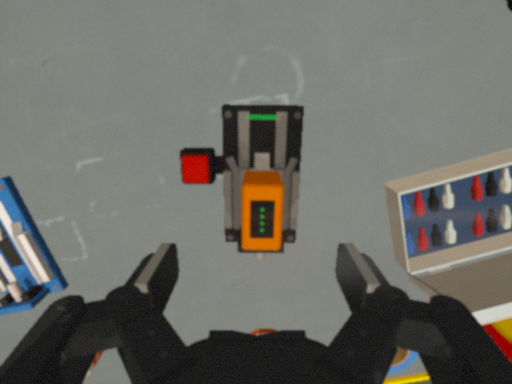

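The wrist view shows the charger upright in the picture: mouth with the green mark at (262,117), red button at (197,166), pack at (262,210). Now I'll measure its features.

Run:
```python
from h import *
c=dict(np.load("w1.npz")); p=c["p"]
big=cv2.resize(p[95:265,170:310],None,fx=3.5,fy=3.5,interpolation=cv2.INTER_CUBIC); cv2.imwrite("pics/w1c.png",big[:,:,::-1])
for b in blobs(redmask(p)): 
    if b[0]>300: print(b, ray(c,b[1],0.028).round(4))
h=cv2.cvtColor(p,cv2.COLOR_RGB2HSV)
g=cv2.inRange(h,(50,120,80),(85,255,255)); 
for b in blobs(g,15): print("green",b,ray(c,b[1],0.012).round(4))
o=cv2.inRange(h,(8,150,120),(24,255,255))
for b in blobs(o,100): print("or",b)
# bed front edge black contour
v=cv2.inRange(h,(0,0,0),(180,255,70))
cs,_=cv2.findContours(v[95:265,170:310],cv2.RETR_EXTERNAL,cv2.CHAIN_APPROX_NONE)
```

```text
(np.int32(755), array([195. , 168.3]), array([181, 154,  29,  29], dtype=int32)) [[ 0.5003 -0.0152  0.028 ]]
(np.int32(365), array([499.3, 341. ]), array([482, 324,  30,  39], dtype=int32)) [[0.7784 0.2877 0.028 ]]
green (np.int32(168), array([262.1, 116.7]), array([248, 114,  28,   7], dtype=int32)) [[0.4682 0.054  0.012 ]]
green (np.int32(19), array([261.8, 209.4]), array([260, 207,   5,   5], dtype=int32)) [[0.5586 0.0363 0.012 ]]
green (np.int32(20), array([261.8, 216.2]), array([260, 214,   5,   5], dtype=int32)) [[0.5661 0.0349 0.012 ]]
green (np.int32(17), array([261.6, 223. ]), array([260, 221,   5,   5], dtype=int32)) [[0.5736 0.0332 0.012 ]]
green (np.int32(16), array([261.5, 229.5]), array([260, 228,   4,   4], dtype=int32)) [[0.581  0.0317 0.012 ]]
or (np.int32(2412), array([261.3, 208. ]), array([241, 171,  43,  80], dtype=int32))
or (np.int32(309), array([503.9, 328.7]), array([490, 318,  22,  26], dtype=int32))
or (np.int32(120), array([405. , 377.3]), array([383, 373,  45,  11], dtype=int32))
```

View pics/w1c.png

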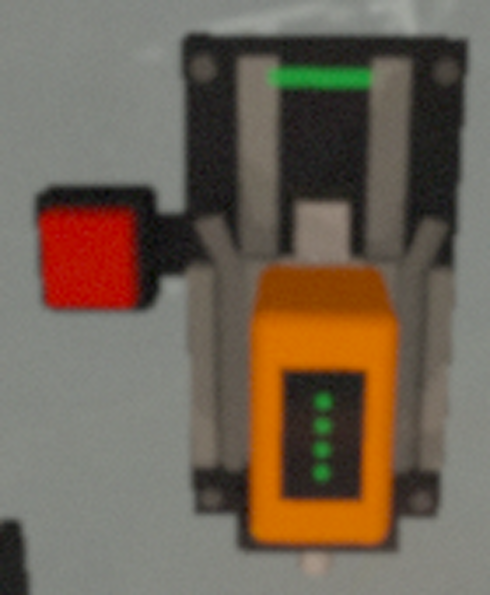

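Run:
```python
from h import *
c=dict(np.load("w1.npz"))
f=lambda x,y:(170+(x+.5)/3.5-.5,95+(y+.5)/3.5-.5)
def r(n,pts,z):
    q=ray(c,[f(*a) for a in pts],z)[:,:2]; print(n,q.round(4).tolist()); return q
F=r("front",[(184,38),(467,40)],.012); s1=r("screwF",[(203,69),(446,70)],.012); s2=r("screwR",[(212,498),(420,502)],.012)
b=r("button",[(88.5,258)],.028)
t=r("top",[(252,315),(396,315),(396,545),(250,545)],.068)
g=r("green dots",[(322,437)],.068)
print("widths",np.linalg.norm(F[0]-F[1]),np.linalg.norm(s1[0]-s1[1]),np.linalg.norm(s2[0]-s2[1]),np.linalg.norm(t[0]-t[1]),np.linalg.norm(t[1]-t[2]))
m1=s1.mean(0);m2=s2.mean(0);d=m2-m1;print("axis",np.degrees(np.arctan2(d[1],d[0])),np.linalg.norm(d))
e=F[0]-F[1];print("axis front",np.degrees(np.arctan2(e[1],e[0]))+90)
d2=(t[2]+t[3]-t[0]-t[1])/2;print("pack axis",np.degrees(np.arctan2(d2[1],d2[0])),t.mean(0))
d/=np.linalg.norm(d); n=np.array([-d[1],d[0]])
org=F.mean(0)+0.079*d; print("origin from front",org,"button in chg",(b[0]-org)@d,(b[0]-org)@n,"pack",(t.mean(0)-org)@d,(t.mean(0)-org)@n)
```

```text
front [[0.4513, 0.0202], [0.4661, 0.0926]]
screwF [[0.4599, 0.0233], [0.4726, 0.086]]
screwR [[0.5831, -0.0026], [0.5967, 0.0592]]
button [[0.5004, -0.0153]]
top [[0.5125, 0.0282], [0.5188, 0.0598], [0.5765, 0.0502], [0.5696, 0.0153]]
green dots [[0.5448, 0.0379]]
widths 0.07391626327134217 0.06402102602726434 0.06327036587601384 0.03224166575076436 0.058533571228765714
axis -12.034235859053755 0.12644981821987905
axis front -11.589206162598316
pack axis -11.105830887361638 [0.54433405 0.03836535]
origin from front [0.53595384 0.03992211] button in chg -0.023291167257825283 -0.061453930907194365 pack 0.00852061692831225 0.00022469764338978247
```

Charger: origin about (0.536, 0.040), yaw -11.8°, and the pack and button positions agree with that. Next I'll shut the gripper and press the button.

Request:
{"op": "step_arm", "data": {
  "motion": [
    [[-1, -30, -10, 10, 0, 0, 0.07], [-1, -30, -10, 20, 0, 0, 0], [-1, 0, 0, 20, 0, 0, 0], [-1, 0, 0, 20, 0, 0, 0], [-1, 0, 0, 0, 0, 0, 0]]
  ]
}}

```text
time: 2.65
eef_pos: [0.4993, -0.0178, 0.0611]
orientation: [-179.9, 0.0, 78.3]
wrist_force: [0.2, -0.1, 0.9]
grip_width: 0.006
```

Request:
{"op": "step_arm", "data": {
  "motion": [
    [[-1, 0, 0, 15, 0, 0, 0], [-1, 0, 0, 10, 0, 0, 0], [-1, 0, 0, 5, 0, 0, 0], [-1, 0, 0, 3, 0, 0, 0], [-1, 0, 0, 0, 0, 0, 0]]
  ]
}}

```text
time: 3.28
eef_pos: [0.5001, -0.0182, 0.0283]
orientation: [180.0, 0.0, 78.2]
wrist_force: [-0.1, 0.1, 0.2]
grip_width: 0.002
```

Request:
{"op": "step_arm", "data": {
  "motion": [
    [[-1, 0, 0, 2, 0, 0, 0], [-1, 0, 0, 2, 0, 0, 0], [-1, 0, 0, 1, 0, 0, 0], [-1, 0, 0, 0.5, 0, 0, 0], [-1, 0, 0, 0, 0, 0, 0]]
  ]
}}

```text
time: 3.9
eef_pos: [0.5002, -0.0182, 0.0229]
orientation: [180.0, -0.0, 78.2]
wrist_force: [0.8, -0.6, 3.4]
grip_width: 0.003
```

Request:
{"op": "step_arm", "data": {
  "motion": [
    [[-1, 0, 0, 0.7, 0, 0, 0], [-1, 0, 0, 0.5, 0, 0, 0], [-1, 0, 0, 0, 0, 0, 0]]
  ]
}}

```text
time: 4.28
eef_pos: [0.5003, -0.0183, 0.0221]
orientation: [180.0, 0.0, 78.2]
wrist_force: [-2.4, -0.7, 13.3]
grip_width: 0.001
```

```bash
python3 snap.py w2
```

```text
time 4.275
qpos [-2.08500e+00  2.03506e+01 -2.30242e+01  4.65836e+01 -1.12000e-02
  9.66900e+00]
eef_pos [ 0.5003 -0.0183  0.0221]
orientation [1.799571e+02 4.100000e-03 7.824610e+01]
wrist_force [-2.3526 -0.7306 13.2898]
grip_width 0.0013
```

View pics/w2.png

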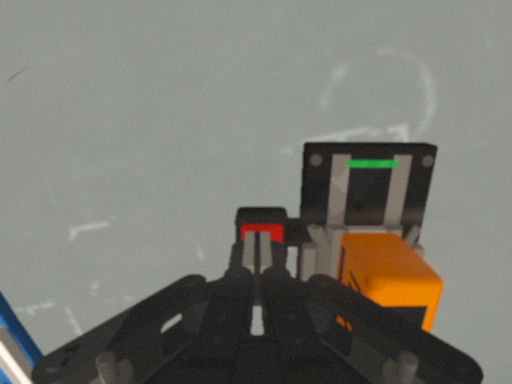

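The button is fully down (13 N at the stop) and the pack has moved outwards: its foot now covers the catch, with the rear end at about (375,235). I'll lift, open and look again.

Request:
{"op": "step_arm", "data": {
  "motion": [
    [[-1, 0, 0, -20, 0, 0, 0], [-1, 0, 0, -40, 0, 0, 0], [1, 0, 0, -40, 0, 0, 0], [1, 32, 11.5, -10, 0, 0, 0], [1, 32, 11.5, 0, 0, 0, 0]]
  ]
}}

```text
time: 4.95
eef_pos: [0.5364, 0.0404, 0.1326]
orientation: [179.9, -0.0, 78.2]
wrist_force: [0.4, -0.7, -0.5]
grip_width: 0.636
```

Request:
{"op": "step_arm", "data": {
  "motion": [
    [[1, 0, 0, 0, 0, 0, 0], [1, 0, 0, 0, 0, 0, 0]]
  ]
}}

```text
time: 5.2
eef_pos: [0.535, 0.0396, 0.1312]
orientation: [-179.9, 0.0, 78.3]
wrist_force: [0.5, -0.3, -0.4]
grip_width: 0.997
```

```bash
python3 snap.py w3
python3 - <<'E'
from h import *
c=dict(np.load("w3.npz")); p=c["p"]
big=cv2.resize(p[95:265,170:340],None,fx=3.5,fy=3.5,interpolation=cv2.INTER_CUBIC); cv2.imwrite("pics/w3c.png",big[:,:,::-1])
E
```

```text
time 5.2
qpos [ 4.24250e+00  1.87255e+01 -7.96410e+00  6.33733e+01 -6.90000e-03
  1.59742e+01]
eef_pos [0.535  0.0396 0.1312]
orientation [-1.799414e+02  2.400000e-02  7.826830e+01]
wrist_force [ 0.4822 -0.3475 -0.3681]
grip_width 0.9966
```

View pics/w3c.png

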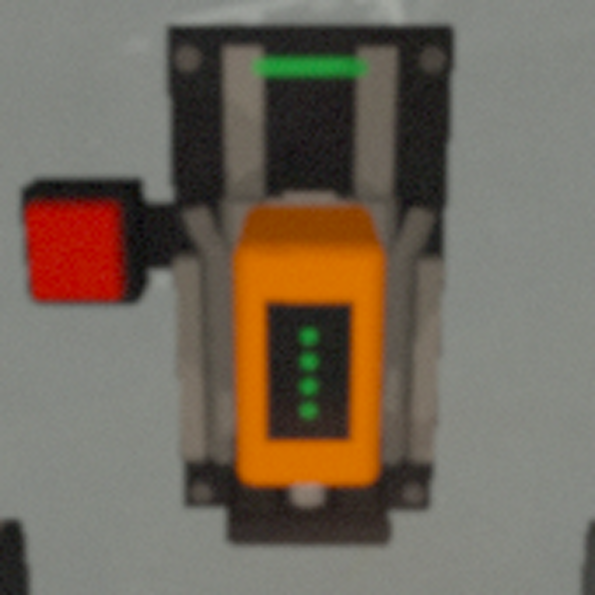

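Run:
```python
from h import *
c=dict(np.load("w3.npz"))
f=lambda x,y:(170+(x+.5)/3.5-.5,95+(y+.5)/3.5-.5)
r=lambda pts,z: ray(c,[f(*a) for a in pts],z)[:,:2]
F=r([(168,28),(452,29)],.012); s1=r([(187,59),(433,60)],.012); s2=r([(201,491),(413,493)],.012)
t=r([(236,248),(383,248),(383,487),(236,487)],.068)
d=s2.mean(0)-s1.mean(0); print("axis",np.degrees(np.arctan2(d[1],d[0])))
a=np.radians(-11.8); d=np.array([np.cos(a),np.sin(a)]); n=np.array([-d[1],d[0]])
org=F.mean(0)+.079*d; print("org",org, "screws mid", (s1.mean(0)-org)@n,(s2.mean(0)-org)@n)
tm=t.mean(0); print("pack",tm,(tm-org)@d,(tm-org)@n, np.linalg.norm(t[0]-t[1]),np.linalg.norm(t[2]-t[3]))
tc=np.array([.535,.0396]); print("pack rel tcp along d,n",(tm-tc)@d,(tm-tc)@n)
# fingers in picture
```

```text
axis -12.061683865641431
org [0.53612934 0.04003995] screws mid 1.9708633341908657e-05 -0.0005552418592016956
pack [0.53163215 0.04085159] -0.004568128472010266 -0.00012516975587796412 0.03208337899928933 0.03486228003148423
pack rel tcp along d,n -0.003552624043249384 0.0005364265931949956
```

The pack has popped out to about x = -4.5 mm in the charger frame, still centred. I'll descend and grip it across its 34 mm.

Request:
{"op": "step_arm", "data": {
  "motion": [
    [[1, 0.5, -3.5, 20, 0, 0, 0.03], [1, 0, 0, 30, 0, 0, 0], [1, 0, 0, 30, 0, 0, 0], [1, 0, 0, 17, 0, 0, 0], [1, 0, 0, 3, 0, 0, 0]]
  ]
}}

```text
time: 5.88
eef_pos: [0.5311, 0.0403, 0.0307]
orientation: [-179.9, 0.0, 78.0]
wrist_force: [-0.0, -0.2, -0.5]
grip_width: 1.004
```

Request:
{"op": "step_arm", "data": {
  "motion": [
    [[0.2, 0, 0, 0, 0, 0, 0], [0.0, 0, 0, 0, 0, 0, 0], [-0.4, 0, 0, 0, 0, 0, 0], [-0.5, 0, 0, 0, 0, 0, 0], [-0.6, 0, 0, 0, 0, 0, 0]]
  ],
  "squeeze": 30
}}

```text
time: 6.5
eef_pos: [0.5326, 0.041, 0.0323]
orientation: [179.9, -0.0, 78.0]
wrist_force: [-1.9, -1.4, 6.1]
grip_width: 0.389
```

Request:
{"op": "step_arm", "data": {
  "motion": [
    [[-1, 0, 0, 0, 0, 0, 0], [-1, 0, 0, 0, 0, 0, 0]]
  ],
  "squeeze": 50
}}

```text
time: 6.75
eef_pos: [0.5326, 0.041, 0.0323]
orientation: [179.9, -0.0, 78.0]
wrist_force: [-1.6, -0.8, 5.9]
grip_width: 0.392
```

Request:
{"op": "step_arm", "data": {
  "motion": [
    [[-1, 0, 0, -0.5, 0, 0, 0], [-1, 0, -4, 0, 0, 0, 0], [-1, 0, -6, 0, 0, 0, 0], [-1, 0, -6, 0, 0, 0, 0]]
  ]
}}

```text
time: 7.25
eef_pos: [0.5164, 0.0445, 0.0323]
orientation: [180.0, -0.0, 78.0]
wrist_force: [2.4, -1.5, 2.2]
grip_width: 0.392
```

Request:
{"op": "step_arm", "data": {
  "motion": [
    [[-1, 0, -8, 0, 0, 0, 0], [-1, 0, -10, 0, 0, 0, 0], [-1, 0, -10, 0, 0, 0, 0], [-1, 0, -10, 0, 0, 0, 0], [-1, 0, -8, 0, 0, 0, 0]]
  ]
}}

```text
time: 7.88
eef_pos: [0.4712, 0.0541, 0.0323]
orientation: [180.0, -0.0, 78.0]
wrist_force: [4.2, -1.2, 3.5]
grip_width: 0.391
```

Request:
{"op": "step_arm", "data": {
  "motion": [
    [[-1, 0, -4, 0, 0, 0, 0], [-1, 0, -1, 0, 0, 0, 0], [-1, 0, 0, 0, 0, 0, 0]]
  ]
}}

```text
time: 8.25
eef_pos: [0.4668, 0.055, 0.0323]
orientation: [180.0, -0.0, 78.0]
wrist_force: [2.2, -1.4, 9.7]
grip_width: 0.389
```

```bash
python3 snap.py w4
```

```text
time 8.25
qpos [ 6.71330e+00  1.65814e+01 -2.67922e+01  4.66198e+01  5.40000e-03
  1.87014e+01]
eef_pos [0.4668 0.055  0.0323]
orientation [ 1.799955e+02 -7.300000e-03  7.801200e+01]
wrist_force [ 2.2351 -1.4369  9.6665]
grip_width 0.389
```

View pics/w4.png

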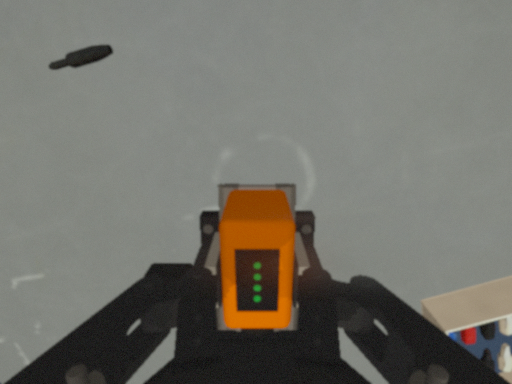

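The pack is out by about 67 mm, so its origin is near x = -71 mm, clear of the rails. I'll lift gently and check the force.

Request:
{"op": "step_arm", "data": {
  "motion": [
    [[-1, 0, 0, -3, 0, 0, 0], [-1, 0, 0, -5, 0, 0, 0], [-1, 0, 0, 0, 0, 0, 0]]
  ]
}}

```text
time: 8.68
eef_pos: [0.4665, 0.0549, 0.0402]
orientation: [-180.0, 0.0, 78.0]
wrist_force: [0.4, 0.5, -3.0]
grip_width: 0.393
```

Request:
{"op": "step_arm", "data": {
  "motion": [
    [[-1, 0, 0, -30, 0, 0, 0], [-1, 0, 0, -45, 0, 0, 0], [-1, -20, 14, -15, 0, 0, 0], [-1, -40, 27, 0, 0, 0, 0], [-1, -45, 30, 0, 0, 0, 0]]
  ]
}}

```text
time: 9.3
eef_pos: [0.5147, -0.0634, 0.1303]
orientation: [180.0, -0.0, 78.1]
wrist_force: [0.0, 0.0, -2.4]
grip_width: 0.394
```

Request:
{"op": "step_arm", "data": {
  "motion": [
    [[-1, -45, 30, 0, 0, 0, 0], [-1, -32, 22, 0, 0, 0, 0], [-1, -12, 8, 0, 0, 0, -0.8], [-1, 0, 0, 0, 0, 0, -0.8], [-1, 0, 0, 0, 0, 0, -0.15]]
  ]
}}

```text
time: 9.93
eef_pos: [0.5542, -0.1621, 0.1297]
orientation: [-179.9, -0.0, 92.0]
wrist_force: [-0.2, 0.2, -3.5]
grip_width: 0.391
```

Request:
{"op": "step_arm", "data": {
  "motion": [
    [[-1, 0, 0, 0, 0, 0, 0], [-1, 0, 0, 0, 0, 0, 0]]
  ]
}}

```text
time: 10.18
eef_pos: [0.5545, -0.1618, 0.1301]
orientation: [-180.0, -0.0, 91.9]
wrist_force: [-0.6, 0.1, -3.7]
grip_width: 0.388
```

```bash
python3 snap.py w5
```

```text
time 10.175
qpos [-1.62683e+01  2.33836e+01 -1.34150e+00  6.52787e+01  4.00000e-04
 -1.82110e+01]
eef_pos [ 0.5545 -0.1618  0.1301]
orientation [-1.799965e+02 -1.500000e-03  9.194260e+01]
wrist_force [-0.5951  0.1484 -3.6972]
grip_width 0.388
```

View pics/w5.png

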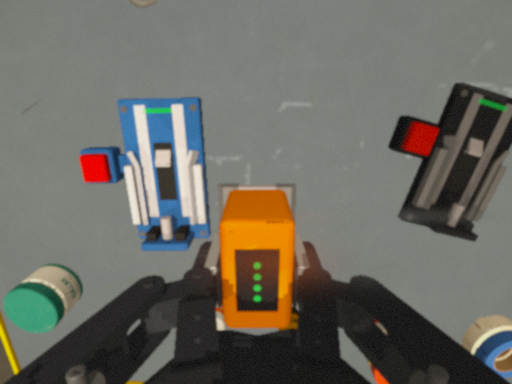

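The blue base is fully visible: corners at about (120,99), (201,98) and (209,237), button at (95,168). Now I'll measure it against the held pack.

Run:
```python
from h import *
c=dict(np.load("w5.npz")); p=c["p"]
a=cv2.resize(p[85:260,75:225],None,fx=3.4,fy=3.4,interpolation=cv2.INTER_CUBIC); cv2.imwrite("pics/w5a.png",a[:,:,::-1])
b=cv2.resize(p[170:345,200:315],None,fx=3.4,fy=3.4,interpolation=cv2.INTER_CUBIC); cv2.imwrite("pics/w5b.png",b[:,:,::-1])
```

```text
(no output)
```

View pics/w5a.png

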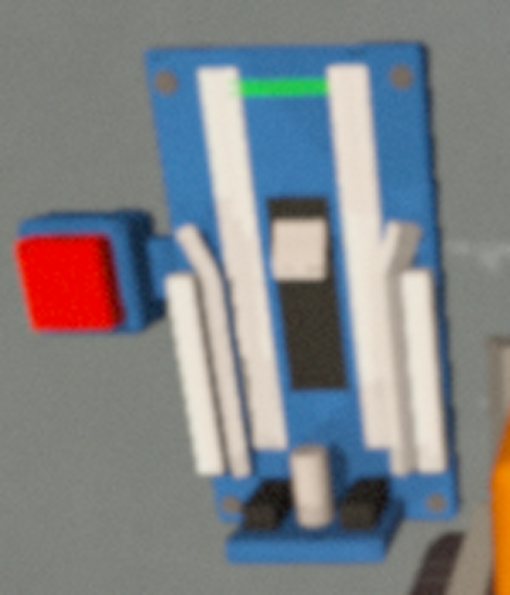

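View pics/w5b.png

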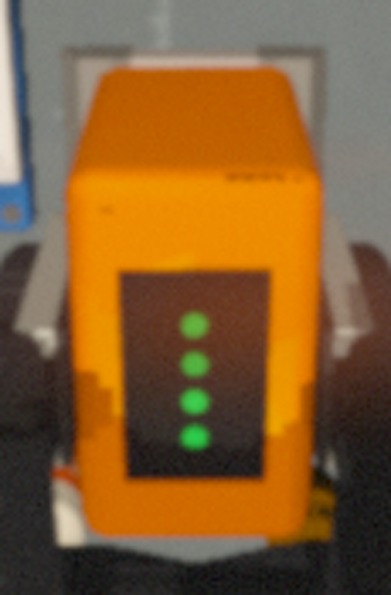

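Run:
```python
from h import *
from scipy.spatial.transform import Rotation as R
c=dict(np.load("w5.npz"))
fa=lambda x,y:(75+(x+.5)/3.4-.5,85+(y+.5)/3.4-.5)
fb=lambda x,y:(200+(x+.5)/3.4-.5,170+(y+.5)/3.4-.5)
ra=lambda pts,z: ray(c,[fa(*q) for q in pts],z)[:,:2]
rb=lambda pts,z: ray(c,[fb(*q) for q in pts],z)[:,:2]
ang=lambda d:np.degrees(np.arctan2(d[1],d[0]))
F=ra([(148,50),(424,43)],.012); s1=ra([(166,83),(401,77)],.012); s2=ra([(232,505),(435,503)],.012)
L=ra([(168,277),(208,475)],.0205) ; Rr=ra([(431,270),(446,470)],.0205)
side=ra([(426,50),(456,515)],.012)
print("yaw: screws",ang(s2.mean(0)-s1.mean(0)),"front",ang(F[0]-F[1])+90,"s1",ang(s1[0]-s1[1])+90,"s2",ang(s2[0]-s2[1])+90,"railL",ang(L[1]-L[0]),"railR",ang(Rr[1]-Rr[0]),"side",ang(side[1]-side[0]))
print("widths",*[np.linalg.norm(q[0]-q[1]) for q in (F,s1,s2)],"rails len",np.linalg.norm(L[1]-L[0]),np.linalg.norm(Rr[1]-Rr[0]))
m1,m2,mf=s1.mean(0),s2.mean(0),F.mean(0)
y=ang(m2-m1);a=np.radians(y);d=np.array([np.cos(a),np.sin(a)]);n=np.array([-d[1],d[0]])
print("origin est front",mf+.079*d, "rails mid lateral rel screws", ((L+Rr)/2-m1)@n, (F.mean(0)-m1)@n, "screws x rel front",(m1-mf)@d,(m2-mf)@d)
bt=ra([(65,283)],.028)[0]; o=mf+.079*d; print("button",(bt-o)@d,(bt-o)@n)
tcp=np.array([.5545,-.1618]); psi=np.radians(91.94)
tx=np.array([np.cos(psi),np.sin(psi)]);ty=np.array([np.sin(psi),-np.cos(psi)])
zt=.1658; top=rb([(72,175),(317,177),(305,537),(88,537)],zt); foot=rb([(65,50),(326,50)],.1098)
for nme,q in (("top",top),("foot",foot)):
    print(nme,[( round((v-tcp)@tx*1e3,1),round((v-tcp)@ty*1e3,1)) for v in q])
```

```text
yaw: screws 2.6985026548366537 front 2.790489873144608 s1 2.862571627508345 s2 2.8119524991752343 railL 4.692051173809449 railR 2.538131008575554 side 2.1918921609804993
widths 0.07440891386333363 0.06399701529519071 0.06356616609791223 rails len 0.0604252378323633 0.06028318113738555
origin est front [ 0.55420986 -0.25038735] rails mid lateral rel screws [0.00114175 0.00210839] 0.0016134164093570351 screws x rel front 0.008600137546054596 0.13491959159861408
button -0.019180158706092673 -0.0623592837750601
top [(np.float64(-15.8), np.float64(-31.2)), (np.float64(14.9), np.float64(-31.0)), (np.float64(15.6), np.float64(26.5)), (np.float64(-16.0), np.float64(26.5))]
foot [(np.float64(-24.0), np.float64(-30.5)), (np.float64(23.4), np.float64(-30.6))]
```

Oblique side faces bias the lateral reading, and the flat features give a yaw of about 2.7°. I'll centre over the base and measure again straight on.

Request:
{"op": "step_arm", "data": {
  "motion": [
    [[-1, -30, -1, 0, 0, 0, 0], [-1, -40, -1, 0, 0, 0, 0], [-1, -20, -0.6, 0, 0, 0, -0.1], [-1, 0, 0, 0, 0, 0, 0], [-1, 0, 0, 0, 0, 0, 0]]
  ]
}}

```text
time: 10.85
eef_pos: [0.5551, -0.2514, 0.1301]
orientation: [-180.0, -0.0, 92.8]
wrist_force: [-0.0, 0.1, -3.8]
grip_width: 0.39
```

```bash
python3 snap.py w6;  python3 - <<'E'
from h import *
c=dict(np.load("w6.npz")); p=c["p"]
a=cv2.resize(p[90:240,150:330],None,fx=4,fy=4,interpolation=cv2.INTER_CUBIC); cv2.imwrite("pics/w6a.png",a[:,:,::-1])
E
```

```text
time 10.85
qpos [-2.43759e+01  2.70966e+01  4.35310e+00  6.72724e+01  1.19000e-02
 -2.71705e+01]
eef_pos [ 0.5551 -0.2514  0.1301]
orientation [-1.799913e+02 -1.790000e-02  9.279460e+01]
wrist_force [-0.0175  0.0729 -3.8059]
grip_width 0.3904
```

View pics/w6a.png

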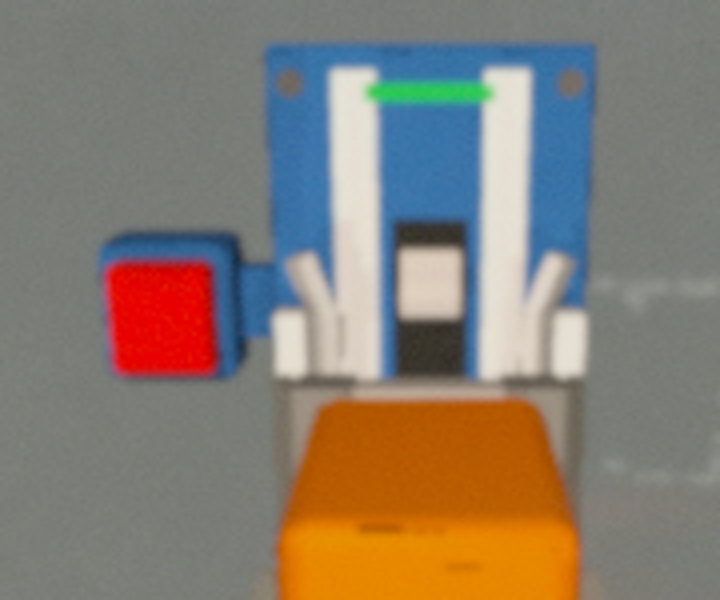

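Run:
```python
from h import *
c=dict(np.load("w6.npz"))
f=lambda x,y:(150+(x+.5)/4-.5,90+(y+.5)/4-.5)
tcp=np.array([.5551,-.2514]); psi=np.radians(92.79)
tx=np.array([np.cos(psi),np.sin(psi)]);ty=np.array([np.sin(psi),-np.cos(psi)])
def t(n,pts,z):
    q=ray(c,[f(*a) for a in pts],z)[:,:2]-tcp; q=np.c_[q@tx,q@ty]*1e3
    print(n,q.round(1).tolist(),"mid",q.mean(0).round(2))
t("front",[(267,45),(594,45)],.012)
t("screw",[(289,84),(570,84)],.012)
t("strip outer",[(330,70),(532,70)],.0125); t("strip inner",[(378,70),(482,70)],.0125)
t("green",[(368,93),(493,93)],.012)
t("tooth",[(398,283),(464,283)],.018)
t("slot",[(396,222),(467,222)],.012)
t("strip outer far",[(340,370),(527,370)],.0125); t("strip in far",[(382,370),(478,370)],.0125)
t("rails front",[(274,310),(587,310)],.0205)
t("guides",[(288,258),(572,258)],.0205)
t("button",[(161,317)],.028)
t("foot rear",[(276,378),(583,378)],.1098)
t("case rear top",[(281,522),(580,522)],.1658)
t("case rear low",[(320,402),(540,402)],.1178)
```

```text
front [[-37.1, -79.7], [36.7, -79.7]] mid [ -0.22 -79.7 ]
screw [[-32.5, -71.2], [31.6, -71.2]] mid [ -0.44 -71.16]
strip outer [[-23.0, -74.2], [22.8, -74.2]] mid [ -0.1  -74.23]
strip inner [[-12.1, -74.2], [11.5, -74.2]] mid [ -0.33 -74.21]
green [[-14.5, -69.1], [14.1, -69.1]] mid [ -0.21 -69.14]
tooth [[-7.8, -26.2], [7.7, -26.2]] mid [ -0.09 -26.23]
slot [[-8.4, -39.6], [8.4, -39.6]] mid [ 3.000e-02 -3.963e+01]
strip outer far [[-22.5, -3.3], [23.6, -3.3]] mid [ 0.55 -3.32]
strip in far [[-12.1, -3.3], [11.5, -3.3]] mid [-0.31 -3.32]
rails front [[-36.9, -20.3], [36.5, -20.3]] mid [ -0.21 -20.35]
guides [[-33.1, -32.7], [32.5, -32.7]] mid [ -0.33 -32.66]
button [[-61.8, -20.5]] mid [-61.75 -20.52]
foot rear [[-24.2, -30.7], [23.3, -30.7]] mid [ -0.45 -30.74]
case rear top [[-16.2, -31.7], [15.5, -31.8]] mid [ -0.34 -31.75]
case rear low [[-16.6, -29.4], [15.9, -29.4]] mid [ -0.37 -29.45]
```

The pack and base are aligned laterally to about 0.2 mm and the yaw matches. I'll move back 67 mm to the mouth and lower the pack.

Request:
{"op": "step_arm", "data": {
  "motion": [
    [[-1, 0, -27, 0, 0, 0, 0], [-1, 0, -30, 10, 0, 0, 0], [-1, 0, -10, 25, 0, 0, 0], [-1, 0, 0, 25, 0, 0, 0], [-1, 0, 0, 18, 0, 0, 0]]
  ]
}}

```text
time: 11.52
eef_pos: [0.4879, -0.2544, 0.0514]
orientation: [-180.0, -0.0, 92.8]
wrist_force: [-0.1, -1.1, -3.1]
grip_width: 0.393
```

Request:
{"op": "step_arm", "data": {
  "motion": [
    [[-1, 0, 0, 12, 0, 0, 0], [-1, 0, 0, 4, 0, 0, 0], [-1, 0, 0, 0, 0, 0, 0], [-1, 0, 0, 0, 0, 0, 0]]
  ]
}}

```text
time: 12.02
eef_pos: [0.4886, -0.2555, 0.0367]
orientation: [180.0, 0.0, 92.8]
wrist_force: [-0.6, 0.1, -3.2]
grip_width: 0.393
```

```bash
python3 snap.py w7
```

```text
time 12.025
qpos [-2.76065e+01  2.46034e+01 -1.39865e+01  5.13542e+01 -1.00000e-03
 -3.04199e+01]
eef_pos [ 0.4886 -0.2555  0.0367]
orientation [1.799523e+02 2.920000e-02 9.281340e+01]
wrist_force [-0.6223  0.0732 -3.1698]
grip_width 0.3927
```

View pics/w7.png

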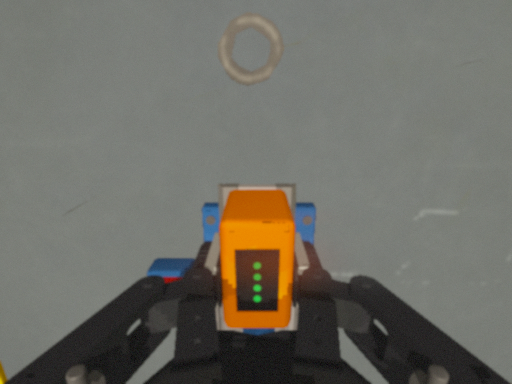

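The pack is straight and centred over the bed (bed edges at 203 and 316, foot from 218 to 297). Now I'll lower it to contact.

Request:
{"op": "step_arm", "data": {
  "motion": [
    [[-1, 0, 0, 2.5, 0, 0, 0], [-1, 0, 0, 1, 0, 0, 0], [-1, 0, 0, 0.6, 0, 0, 0], [-1, 0, 0, 0, 0, 0, 0]]
  ]
}}

```text
time: 12.58
eef_pos: [0.4882, -0.2554, 0.0324]
orientation: [180.0, 0.0, 92.8]
wrist_force: [-3.4, 1.0, 5.2]
grip_width: 0.389
```

Request:
{"op": "step_arm", "data": {
  "motion": [
    [[-1, 0, 4, -0.2, 0, 0, 0], [-1, 0, 5, 0, 0, 0, 0], [-1, 0, 5, 0, 0, 0, 0], [-1, 0, 5, 0, 0, 0, 0], [-1, 0, 5, 0, 0, 0, 0]]
  ]
}}

```text
time: 13.2
eef_pos: [0.512, -0.2543, 0.0324]
orientation: [-180.0, 0.0, 92.8]
wrist_force: [-7.2, -0.9, 7.4]
grip_width: 0.394
```

Request:
{"op": "step_arm", "data": {
  "motion": [
    [[-1, 0, 4, -0.3, 0, 0, 0], [-1, 0, 5, 0, 0, 0, 0], [-1, 0, 5, 0, 0, 0, 0], [-1, 0, 4, 0, 0, 0, 0], [-1, 0, 0, 0, 0, 0, 0]]
  ]
}}

```text
time: 13.82
eef_pos: [0.5305, -0.2533, 0.0324]
orientation: [180.0, 0.0, 92.8]
wrist_force: [0.7, -0.2, -3.0]
grip_width: 0.39
```

Request:
{"op": "step_arm", "data": {
  "motion": [
    [[-1, 0, 5, 0.2, 0, 0, 0], [-1, 0, 4, 0, 0, 0, 0], [-1, 0, 3, 0, 0, 0, 0], [-1, 0, 0, 0, 0, 0, 0]]
  ]
}}

```text
time: 14.32
eef_pos: [0.5424, -0.2528, 0.0324]
orientation: [180.0, 0.0, 92.8]
wrist_force: [-1.3, -1.2, 1.7]
grip_width: 0.392
```

Request:
{"op": "step_arm", "data": {
  "motion": [
    [[-1, 0, 1.5, 0, 0, 0, 0], [-1, 0, 1.5, 0, 0, 0, 0], [-1, 0, 1, 0, 0, 0, 0]]
  ]
}}

```text
time: 14.7
eef_pos: [0.5458, -0.2526, 0.0324]
orientation: [-180.0, 0.0, 92.8]
wrist_force: [-5.9, -1.2, 5.9]
grip_width: 0.392
```

Request:
{"op": "step_arm", "data": {
  "motion": [
    [[-1, 0, 1.5, 0, 0, 0, 0], [-1, 0, 1.5, 0, 0, 0, 0]]
  ]
}}

```text
time: 14.95
eef_pos: [0.5488, -0.2524, 0.0324]
orientation: [-180.0, 0.0, 92.8]
wrist_force: [-6.1, -0.5, 5.0]
grip_width: 0.387
```

Request:
{"op": "step_arm", "data": {
  "motion": [
    [[-1, 0, 1.5, 0, 0, 0, 0], [-1, 0, 1.5, 0, 0, 0, 0]]
  ]
}}

```text
time: 15.2
eef_pos: [0.5518, -0.2523, 0.0324]
orientation: [-180.0, 0.0, 92.8]
wrist_force: [-6.6, 0.0, 5.5]
grip_width: 0.391
```

Request:
{"op": "step_arm", "data": {
  "motion": [
    [[-1, 0, 1, 0, 0, 0, 0], [-1, 0, 1, 0, 0, 0, 0]]
  ]
}}

```text
time: 15.45
eef_pos: [0.5537, -0.2522, 0.0324]
orientation: [-180.0, 0.0, 92.8]
wrist_force: [-6.9, -0.3, 6.1]
grip_width: 0.39
```

Request:
{"op": "step_arm", "data": {
  "motion": [
    [[-1, 0, 1, 0, 0, 0, 0], [-1, 0, 1, 0, 0, 0, 0]]
  ]
}}

```text
time: 15.7
eef_pos: [0.5554, -0.2521, 0.0324]
orientation: [-179.9, 0.0, 92.8]
wrist_force: [-9.8, -0.4, 9.4]
grip_width: 0.391
```

Request:
{"op": "step_arm", "data": {
  "motion": [
    [[-1, 0, 1, 0, 0, 0, 0], [-1, 0, 0.5, 0, 0, 0, 0]]
  ]
}}

```text
time: 15.95
eef_pos: [0.5565, -0.252, 0.0324]
orientation: [-179.9, 0.0, 92.8]
wrist_force: [-13.2, 0.8, 13.5]
grip_width: 0.391
```

Request:
{"op": "step_arm", "data": {
  "motion": [
    [[-1, 0, 0, 0, 0, 0, 0], [-1, 0, 0, 0, 0, 0, 0]]
  ]
}}

```text
time: 16.2
eef_pos: [0.5564, -0.252, 0.0325]
orientation: [-179.9, 0.0, 92.8]
wrist_force: [-11.4, -0.5, 10.6]
grip_width: 0.392
```

```bash
python3 snap.py w8; python3 -c "
from rig import status; print(status.observe()['moment'])
import cv2; p=cv2.imread('pics/w8.png')[170:345,140:380]; cv2.imwrite('pics/w8c.png',cv2.resize(p,None,fx=3.3,fy=3.3,interpolation=cv2.INTER_CUBIC))"
```

```text
time 16.2
qpos [-2.43393e+01  3.11966e+01 -3.85890e+00  5.50356e+01 -5.15000e-02
 -2.71289e+01]
eef_pos [ 0.5564 -0.252   0.0325]
orientation [-1.798955e+02  4.300000e-03  9.278970e+01]
wrist_force [-11.4274  -0.5013  10.6435]
grip_width 0.392
[-0.01506804  2.44379736 -0.00713473]
```

View pics/w8c.png

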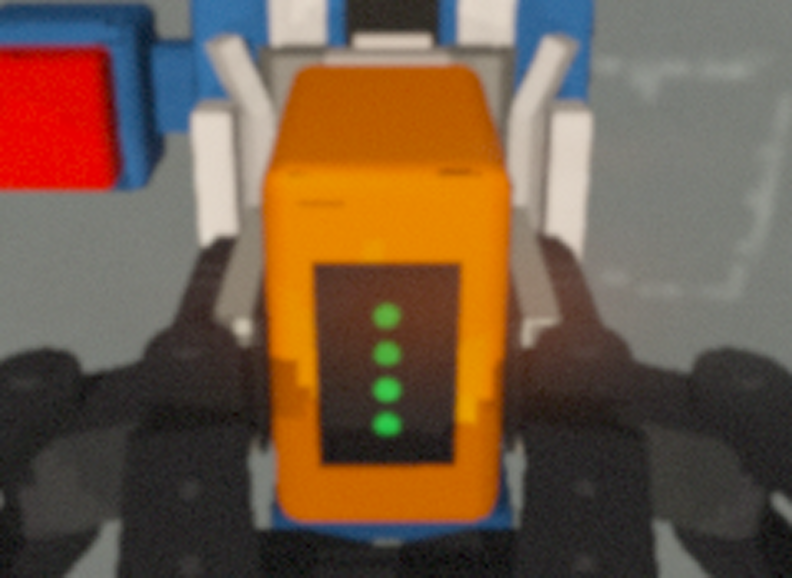

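The catch's tooth shows as a thin white strip behind the pack's foot, at about (393,40) in the crop. That means the bar is riding on it, with about 3 mm or more to go. I'll take off some downward load and go on gently.

Request:
{"op": "step_arm", "data": {
  "motion": [
    [[-1, 0, 0, -0.8, 0, 0, 0], [-1, 0, 0, 0, 0, 0, 0]]
  ]
}}

```text
time: 16.5
eef_pos: [0.5572, -0.2519, 0.0328]
orientation: [-180.0, -0.0, 92.8]
wrist_force: [-3.6, 0.0, -1.0]
grip_width: 0.397
```

Request:
{"op": "step_arm", "data": {
  "motion": [
    [[-1, 0, 0.6, 0, 0, 0, 0], [-1, 0, 0.4, 0, 0, 0, 0]]
  ]
}}

```text
time: 16.75
eef_pos: [0.5584, -0.2517, 0.0328]
orientation: [-180.0, -0.0, 92.8]
wrist_force: [-4.7, 0.6, -2.6]
grip_width: 0.391
```

Request:
{"op": "step_arm", "data": {
  "motion": [
    [[-1, 0, 0.6, 0, 0, 0, 0], [-1, 0, 0.6, 0, 0, 0, 0]]
  ]
}}

```text
time: 17.0
eef_pos: [0.5595, -0.2517, 0.0329]
orientation: [-180.0, -0.0, 92.8]
wrist_force: [-6.7, -0.3, -3.2]
grip_width: 0.393
```

Request:
{"op": "step_arm", "data": {
  "motion": [
    [[-1, 0, 0.6, 0, 0, 0, 0], [-1, 0, 0.6, 0, 0, 0, 0]]
  ]
}}

```text
time: 17.25
eef_pos: [0.5607, -0.2516, 0.0329]
orientation: [-180.0, -0.0, 92.8]
wrist_force: [-7.5, 1.1, -2.7]
grip_width: 0.393
```

Request:
{"op": "step_arm", "data": {
  "motion": [
    [[-1, 0, 0.6, 0, 0, 0, 0], [-1, 0, 0.6, 0, 0, 0, 0]]
  ]
}}

```text
time: 17.5
eef_pos: [0.5621, -0.2516, 0.0329]
orientation: [-180.0, -0.0, 92.8]
wrist_force: [-4.5, 1.0, -4.1]
grip_width: 0.392
```

Request:
{"op": "step_arm", "data": {
  "motion": [
    [[-1, 0, 0.6, 0, 0, 0, 0], [-1, 0, 0.6, 0, 0, 0, 0]]
  ]
}}

```text
time: 17.75
eef_pos: [0.5632, -0.2515, 0.0329]
orientation: [-180.0, -0.0, 92.8]
wrist_force: [-6.0, 1.8, -2.9]
grip_width: 0.396
```

```bash
python3 snap.py w9; python3 -c "
import cv2; p=cv2.imread('pics/w9.png')[150:325,140:380]; cv2.imwrite('pics/w9c.png',cv2.resize(p,None,fx=3.3,fy=3.3,interpolation=cv2.INTER_CUBIC))"
```

```text
time 17.75
qpos [-2.40639e+01  3.17627e+01 -2.82260e+00  5.54500e+01  8.90000e-03
 -2.68774e+01]
eef_pos [ 0.5632 -0.2515  0.0329]
orientation [-1.799725e+02 -2.390000e-02  9.281350e+01]
wrist_force [-5.9755  1.8137 -2.8534]
grip_width 0.3964
```

View pics/w9c.png

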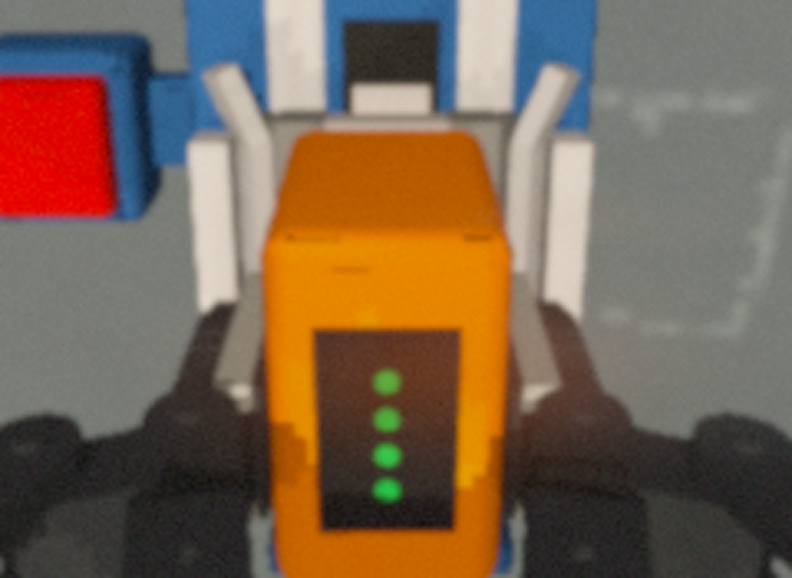

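About half of the tooth (y from 85 to 117 in the crop) is now uncovered behind the bar, so some 8 mm remain. I'll carry on in small steps.

Request:
{"op": "step_arm", "data": {
  "motion": [
    [[-1, 0, 0.6, 0, 0, 0, 0], [-1, 0, 0.6, 0, 0, 0, 0], [-1, 0, 0.6, 0, 0, 0, 0]]
  ]
}}

```text
time: 18.18
eef_pos: [0.5649, -0.2514, 0.0329]
orientation: [-180.0, -0.0, 92.8]
wrist_force: [-5.7, 1.9, -4.2]
grip_width: 0.39
```

Request:
{"op": "step_arm", "data": {
  "motion": [
    [[-1, 0, 0.6, 0, 0, 0, 0], [-1, 0, 0.6, 0, 0, 0, 0]]
  ]
}}

```text
time: 18.42
eef_pos: [0.5661, -0.2513, 0.0329]
orientation: [-180.0, -0.0, 92.8]
wrist_force: [-5.9, 1.5, -3.2]
grip_width: 0.387
```

Request:
{"op": "step_arm", "data": {
  "motion": [
    [[-1, 0, 0.6, 0, 0, 0, 0], [-1, 0, 0.6, 0, 0, 0, 0]]
  ]
}}

```text
time: 18.68
eef_pos: [0.5672, -0.2513, 0.0329]
orientation: [-180.0, -0.0, 92.8]
wrist_force: [-7.1, 1.6, -2.8]
grip_width: 0.391
```

Request:
{"op": "step_arm", "data": {
  "motion": [
    [[-1, 0, 0.6, 0, 0, 0, 0], [-1, 0, 0.6, 0, 0, 0, 0]]
  ]
}}

```text
time: 18.92
eef_pos: [0.5684, -0.2513, 0.0328]
orientation: [-180.0, -0.0, 92.8]
wrist_force: [-4.0, 0.3, -5.7]
grip_width: 0.39
```

```bash
python3 snap.py w10; python3 -c "
import cv2; p=cv2.imread('pics/w10.png')[150:325,140:380]; cv2.imwrite('pics/w10c.png',cv2.resize(p,None,fx=3.3,fy=3.3,interpolation=cv2.INTER_CUBIC))"
```

```text
time 18.925
qpos [-2.38448e+01  3.22833e+01 -1.94000e+00  5.58253e+01 -1.50000e-03
 -2.66526e+01]
eef_pos [ 0.5684 -0.2513  0.0328]
orientation [-1.799559e+02 -2.050000e-02  9.280770e+01]
wrist_force [-3.9813  0.3367 -5.7148]
grip_width 0.3904
```

View pics/w10c.png

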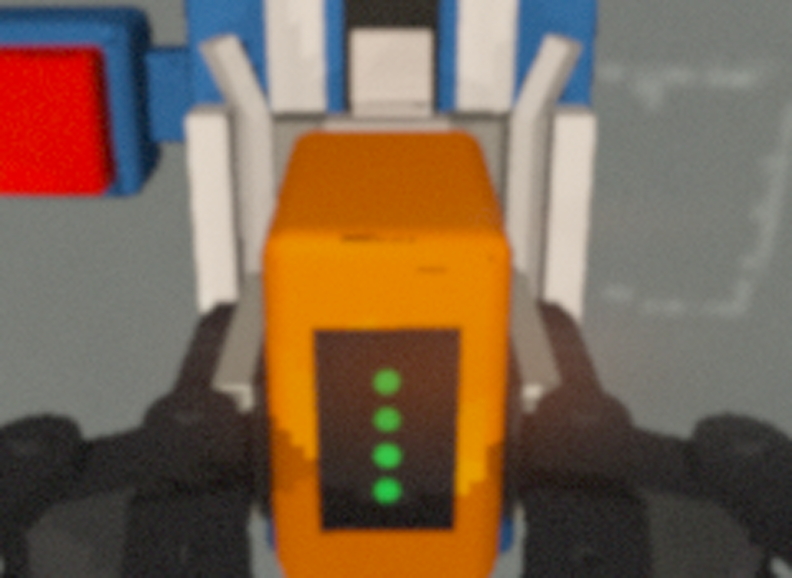

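The tooth is now wholly uncovered and standing up (y from 28 to 105 in the crop), and the force dropped from 7 N to 4 N, so it looks clicked. I'll nudge it a little further, then pull back lightly to test.

Request:
{"op": "step_arm", "data": {
  "motion": [
    [[-1, 0, 0.5, 0, 0, 0, 0], [-1, 0, 0, 0, 0, 0, 0]]
  ]
}}

```text
time: 19.23
eef_pos: [0.5691, -0.2512, 0.0328]
orientation: [-180.0, -0.0, 92.8]
wrist_force: [-5.1, 0.9, -5.7]
grip_width: 0.392
```

Request:
{"op": "step_arm", "data": {
  "motion": [
    [[-1, 0, -0.8, 0, 0, 0, 0], [-1, 0, -0.7, 0, 0, 0, 0], [-1, 0, 0, 0, 0, 0, 0]]
  ]
}}

```text
time: 19.6
eef_pos: [0.5682, -0.2513, 0.033]
orientation: [180.0, -0.0, 92.8]
wrist_force: [2.2, 1.9, -9.7]
grip_width: 0.393
```

Request:
{"op": "step_arm", "data": {
  "motion": [
    [[-1, 0, -0.7, 0.3, 0, 0, 0], [-1, 0, -0.5, 0, 0, 0, 0], [-1, 0, 0, 0, 0, 0, 0]]
  ]
}}

```text
time: 19.98
eef_pos: [0.5679, -0.2513, 0.0332]
orientation: [179.9, -0.0, 92.8]
wrist_force: [7.2, 3.8, -11.2]
grip_width: 0.391
```

The catch holds against a pull of about 7 N. I'll relax the load, open and retreat straight up.

Request:
{"op": "step_arm", "data": {
  "motion": [
    [[-1, 0, 1.5, 0.5, 0, 0, 0], [-1, 0, 0, 0, 0, 0, 0]]
  ]
}}

```text
time: 20.23
eef_pos: [0.5683, -0.2514, 0.0326]
orientation: [180.0, 0.0, 92.8]
wrist_force: [-0.2, 3.8, -0.7]
grip_width: 0.394
```

Request:
{"op": "step_arm", "data": {
  "motion": [
    [[0, 0, 0, 0, 0, 0, 0], [0.3, 0, 0, 0, 0, 0, 0], [0.8, 0, 0, 0, 0, 0, 0], [1, 0, 0, 0, 0, 0, 0], [1, 0, 0, 0, 0, 0, 0]]
  ]
}}

```text
time: 20.85
eef_pos: [0.5681, -0.2515, 0.0323]
orientation: [180.0, 0.0, 92.8]
wrist_force: [-0.1, -0.1, -0.2]
grip_width: 1.004
```

Request:
{"op": "step_arm", "data": {
  "motion": [
    [[1, 0, 0, -10, 0, 0, 0], [1, 0, 0, -30, 0, 0, 0], [1, 0, 0, -35, 0, 0, 0], [1, 0, 0, -25, 0, 0, 0], [1, 0, 0, 0, 0, 0, 0]]
  ]
}}

```text
time: 21.48
eef_pos: [0.5693, -0.252, 0.1351]
orientation: [179.8, 0.1, 92.8]
wrist_force: [-0.7, 0.3, 0.0]
grip_width: 1.001
```

```bash
python3 snap.py w11; python3 -c "
import cv2; p=cv2.imread('pics/w11.png')[85:260,150:340]; cv2.imwrite('pics/w11c.png',cv2.resize(p,None,fx=3.4,fy=3.4,interpolation=cv2.INTER_CUBIC))"
```

```text
time 21.475
qpos [-2.38752e+01  2.83020e+01  6.99530e+00  6.84588e+01 -5.00000e-04
 -2.66852e+01]
eef_pos [ 0.5693 -0.252   0.1351]
orientation [1.797907e+02 1.058000e-01 9.280970e+01]
wrist_force [-0.7472  0.346   0.0401]
grip_width 1.001
```

View pics/w11c.png

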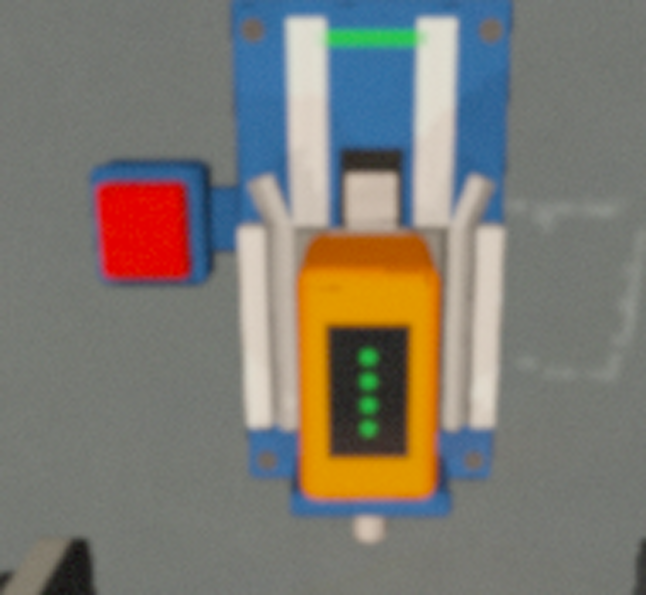

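The pack sits latched: whole tooth visible behind it (y from 170 to 228), plunger pushed through the stop at (368,525), as in the charger at the start. Last, I'll check the bystanders from above and compare the latched position.

Run:
```python
from h import *
from rig import optics,status
p,d=optics.capture("top"); cv2.imwrite("pics/top9.png",p[:,:,::-1])
q=dict(np.load("top0.npz"))["p"]
for n,(x,y,w,h) in dict(amber=(236,132,24,24),white=(270,138,24,26),jar=(338,136,34,34)).items():
    A=p[y:y+h,x:x+w].astype(int);B=q[y:y+h,x:x+w].astype(int); print(n,np.abs(A-B).mean().round(1))
c=dict(np.load("w11.npz")); f=lambda x,y:(150+(x+.5)/3.4-.5,85+(y+.5)/3.4-.5)
t=ray(c,[f(300,270),f(438,268),f(437,498),f(300,498)],.068)[:,:2]; m=t.mean(0)
a=np.radians(2.79);D=np.array([np.cos(a),np.sin(a)]);N=np.array([-D[1],D[0]])
s=ray(c,[f(252,30),f(491,30)],.012)[:,:2].mean(0); print("pack from origin", (m-s)@D*1e3-71,(m-s)@N*1e3)
b=ray(c,[f(144,230)],.028)[0,:2]; print("button x",(b-s)@D*1e3-71)
s=status.observe(); print(s["time"],s["wrist_force"])
```

```text
amber 7.0
white 16.1
jar 12.2
pack from origin 10.808799629110439 -0.6982586447744766
button x -19.760493719171464
21.575 [-0.22321886  1.50363231  0.29652229]
```

View pics/top9.png

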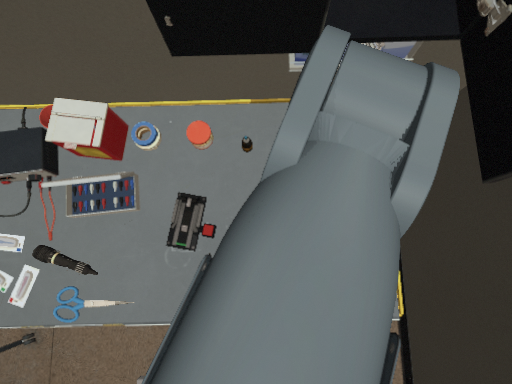

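The arm hides part of the top view, so I'll check the bystanders with the scene camera.

Run:
```python
from h import *
from rig import optics
p,d=optics.capture("scene"); q=dict(np.load("scene0.npz"))["p"]
x=np.vstack([q[130:280,210:420],p[130:280,210:420]]); cv2.imwrite("pics/sc9.png",cv2.resize(x,None,fx=2,fy=2)[:,:,::-1])
```

```text
(no output)
```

View pics/sc9.png

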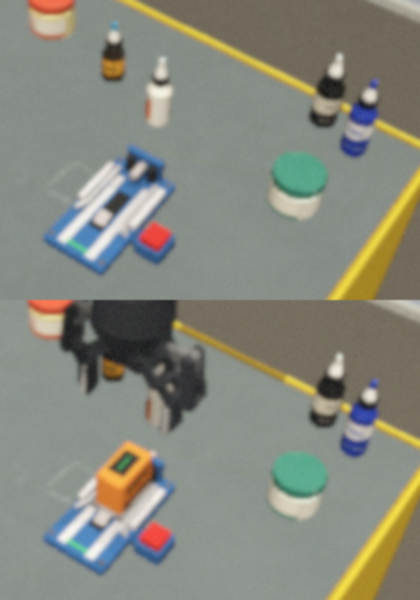

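The pack is seated in the base. The jar and the other bottles are where they were; the amber and white bottles are partly hidden by the raised gripper but in the same place. I'm handing in.

```bash
python3 -c "
from rig import env
print(env.job_done())"
```

```text
the job is handed in; nothing more can be done
None
```

The battery pack is now latched in the blue power base, and I handed the job in at about 21.6 s. I pressed the charger's red button until the pack popped out, slid it out of the dovetail and lifted it clear. Then I slid it into the base the same way round and let go.

**Latch:**
- The force fell from 7 N to 4 N at what I took to be the click.
- The pack held against a pull of about 7 N.
- The last wrist picture shows the whole tooth standing up behind the pack.
- The distance from pack to button measures 30.6 mm, against 31.8 mm in the charger at the start, which is within what I can measure.

**Force:** The wrist force reached about 13 N at most, once at the button's stop and once while pushing in. The push reading was partly me pressing down on the bed, so I eased off before going on. The seating steps after that stayed under 8 N. I did not read the buffer's compression directly.

**Bystanders:** The jar is unmoved in the scene view. The raised arm hid part of the last views. The amber bottle shows unmoved from above, but the white bottle I saw only partly, in its old place.

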